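# Test the bedside power unit's safety switch

## Robot

A 6-joint arm with a two-finger parallel gripper is mounted at the origin on the work surface. World frame = base frame: x ahead of the robot, y to its left, z up, the work surface at z = 0. Lengths are in m, angles in rad, forces in N, time in s.
With the tool pointing down it reaches from about 0.35 to 0.85 m from the base axis. Payload 8.1 kg.
Tool frame: the origin (TCP) lies on the centre line of the jaws, within the pads' length; the fingertips stand 17 mm ahead of it and the grasp point (between the pads) lies 2 mm behind it; z points along the fingers, y is the line along which they close (so a half turn about z gives the same grasp; the last joint's range is limited). The gripper opens to 93 mm and grips with 3 to 60 N. Pads are 15 mm wide; open, the fingers measure 128 mm over their backs; the gripper's body (75 mm by 188 mm) begins 65 mm behind the grasp point.
Start: joints at [1.163, 0.13, 1.488, -0, 1.523, -0.085], TCP at [0.19, 0.569, 0.236] pointing down, gripper open.
Joint ranges: [-2.96, 2.96], [-0.89, 2.26], [0.02, 2.5], [-1.34, 4.48], [0, 2.73], [-2.66, 2.66]. Speed limits (rad/s): [2.39, 2.39, 2.79, 3.14, 3.14, 3.14].

## Interface

Orientations are given as a rotation vector (axis times angle).
In Python, from plant import telemetry, viewer, order gives the robot as it stands.
- The arm moves only by the tool send_rows, never from a script. Its argument "plan" is a list that holds one entry, the list of rows, each a list of 5 numbers: the closure, from -1 (fully open) to 1 (shut), then the shift along the world's x, y, z normalised to -1 to 1, where 1 is 0.2 m, then the turn about the world's z normalised to -1 to 1, where 1 is 60 degrees. A call has 1 to 20 rows; each row is the pose to reach, as a shift and turn from the pose commanded when the call began; what a row does not reach only later rows make up. A row lasts 1/12 s, in which the tool goes at most 41.7 mm and 7.16 degrees, less where a joint would pass 70% of its speed; a pose out of reach is approached as far as the arm can. A call with a number of a shift or a turn outside -1 to 1 is refused whole. A call with a gripper value outside its range is refused whole. The fingers move at their own pace and stop on an object; "force" is the grip in N (left out, the last holds). Time passes only in rows, so rows that repeat a pose let the fingers close. It gives the time, the measured TCP pose, the force, the opening and the grip force at its end, in the units of the state.
- telemetry.read_state(): the state, without advancing time (a new reading comes with each control period).
- viewer.read_camera(name): name is "side" or "top"; returns (picture, depth): 400x640x3 uint8, blue, green, red; 400x640 float32, m along the optical axis (not along the pixel's ray), 0 where there is no reading.
- viewer.calibration(name): a dict with "camera_matrix" (3x3 intrinsics, pixels), "extrinsics" (4x4, takes a point from camera to world coordinates). Camera axes: x right, y up, looking along -z (the intrinsics and any distortion apply to the point x, -y, -z); pixel columns grow to the right and rows downward; lengths in m; the calibration is good to about 2 mm. A picture is of the moment at which its call begins. calibration takes no time and is no camera call.
- order.close_job(): hands the job in; it is judged then, once.
The state is a dict: "t": time; "q": joint angles; "dq": joint speeds; "joint_torque": joint torques, N m; "tool_pos": TCP position; "orientation": TCP orientation; "force": force on the tool from outside, world axes, zero at the start; "wrist_torque": the same for the moment, N m; "opening": finger opening in m; "gripper_force": force on a finger pad.
Only numpy, scipy, OpenCV 4.12 (cv2) and the standard library are available. Lean on these libraries where they do the work, as an engineer would, in place of code of your own. Each camera call takes 0.05 s, during which the arm holds its last target. There are 200 camera calls.

## Task

Test the safety switch on the bedside power unit: push its round test button in until the wide lever drops by itself, without touching the lever, then lift the wide lever fully back up until it snaps home. Then shut the clear flap all the way. Leave the two narrow breaker levers up, and do not disturb the drinking glass or the pen on the notepad.

Things in the scene. Friction and masses are not known exactly. Their poses are not given: they have to be found in the camera images.
- panel: sloping face (120 x 190 mm) of the fixed black wedge-shaped power unit, 50 to 96 mm high. Origin: middle of the face, 75 mm above the table. z: outward normal, 20 degrees from vertical; x: up the slope, towards the flap's hinge; y: across. White module fronts flush at z 0. From +y to -y: round test button, wide lever, two narrow levers
- button_top (a point): centre of the top of the test button: black, round, 18 mm across, 10 mm proud of the face, at panel x -10, y 52 mm; moves with it
- test_button (a joint): travel of the test button into the face, 0 out to 0.007 m fully in (springs back out); the lever trips at about 5 mm; takes up to about 5 N
- rcd_lever_tip (a point): end of the wide black lever, 22 mm wide (y), 9 mm thick, 28 mm from its pivot, which is at panel x 0, y 12, z -3 mm; moves with the lever
- rcd_lever (a joint): angle of the wide lever about the panel's y: 0 is up (on, leaning 0.5 rad up the slope from the face normal), 1.1 rad is dropped (leaning 0.6 rad down the slope). Over-centre: it springs up when lifted above 0.35, falls back otherwise; a few N at the end
- breaker_a (a joint): angle of the narrow lever (8 mm wide, same length, pivot at panel x 0, y -35.5, z -3 mm) nearer the wide one: 0 up, 1.1 dropped; starts up
- breaker_b (a joint): angle of the other narrow lever (pivot at panel x 0, y -54.5, z -3 mm), as breaker_a
- flap (a joint): angle of the clear flap: 0 shut over the levers, 1.57 along the face normal, 1.92 upright in the world, up to 2.6 open; friction holds it where it is left
- flap_hinge (a point): middle of the flap's hinge axis, which runs along the panel's y at the upper edge of the face (panel x 54, z 1 mm)
- flap_edge (a point): middle of the flap's free outer edge, outer side. The flap is a shallow clear tray with grey outlines, 100 mm from hinge axis to free edge, 170 mm wide; when shut its outer face lies 34 mm above the hinge axis (walls 3 mm), with rims reaching down to the face
- clock: bystander, fixed: black clock telephone, 150 x 190 mm (x, y), 94 mm high with its handset; origin under its centre
- notepad: bystander, fixed: white notepad 75 x 130 x 8 mm (x, y, z), origin under its centre
- pen: bystander, loose: pen 135 mm long (x) and 10 mm thick lying on the notepad, origin under its centre
- glass: bystander, loose: drinking glass, rim radius 34 mm, 100 mm high, origin under its centre

How it is judged:
On the way, in this order (a step that is already met when the one before it is completed fails the run):
1. the test button is being pushed in while the wide lever is still up and not touched by the fingers (value of joint test_button above 0.0015 m and value of joint rcd_lever below 0.5 rad and contact force between the fingers and rcd_lever below 0.2 N).
2. the wide lever has dropped, not touched by the fingers (value of joint rcd_lever above 0.95 rad and contact force between the fingers and rcd_lever below 0.2 N), for 0.05 s.
3. the wide lever is fully up again with the button out and the flap still open (value of joint rcd_lever below 0.1 rad and value of joint test_button below 0.0015 m and value of joint flap above 0.3 rad), for 0.1 s.
4. the flap is shut (value of joint flap below 0.08 rad), for 0.1 s.
At the end, for the whole second after the job is handed in: The wide lever is up (within 0.1 rad of home), the test button is out (within 1.5 mm), the flap is shut (within 0.08 rad) and both narrow levers are up (within 0.2 rad) (value of joint rcd_lever below 0.1 rad and value of joint test_button below 0.0015 m and value of joint flap below 0.08 rad and value of joint each of breaker_a, breaker_b below 0.2 rad); the robot touches nothing.
It fails at once if a narrow breaker lever is thrown (more than 0.4 rad) (value of joint any of breaker_a, breaker_b above 0.4 rad).
It fails at once if the glass is moved more than 20 mm or tipped more than 0.3 rad (distance of glass from where it was at the start of the episode above 0.02 m or angle between glass's own z axis and vertical above 0.3 rad).
It fails at once if the pen is moved more than 20 mm (distance of pen from where it was at the start of the episode above 0.02 m).
It also fails if it takes over 54 s, if anything falls off the work surface, if the arm or the gripper's body presses on something with over 40 N, if the wrist force passes 120 N, or if a joint passes its speed limit or range.

## Working session

There is one attempt and no reset: what is moved stays moved. The work goes in short steps, Python scripts to look and compute and a tool call to move; the robot and the scene stay as the last step left them, time stands still between calls to the robot, and variables do not carry over. Pictures are saved under pics/ and viewed, at most 10 in all, crops included, and the job is handed in when it is done.

Besides the shell and the picture viewer there is one more tool, called after "Request:" as name([rows], argument=value, ...), one row to a line, values as JSON. send_rows: Moves the arm, as the interface text tells. Scaled input: -1 to 1 covers 0.2 m each way for a shift and 60 degrees each way for a turn. Its arguments: {"type":"object","properties":{"plan":{"type":"array"},"force":{"type":"number"}},"required":["plan"]}

```bash
ls; mkdir -p pics
cat > h.py <<'E'
import numpy as np, cv2
from plant import telemetry, viewer, order
def cam(n):
    im,d=viewer.read_camera(n); c=viewer.calibration(n)
    return im,d,np.array(c["camera_matrix"]),np.array(c["extrinsics"]),c
def cloud(d,K,T):
    v,u=np.mgrid[0:d.shape[0],0:d.shape[1]]
    x=(u-K[0,2])/K[0,0]*d; y=(v-K[1,2])/K[1,1]*d
    P=np.stack([x,-y,-d],-1)
    return P@T[:3,:3].T+T[:3,3]
def proj(p,K,T):
    q=(np.atleast_2d(p)-T[:3,3])@T[:3,:3]; q=q*[1,-1,-1]
    return np.stack([K[0,0]*q[:,0]/q[:,2]+K[0,2],K[1,1]*q[:,1]/q[:,2]+K[1,2]],-1)
E
python3 - <<'E'
from h import *
for n in("side","top"):
    im,d,K,T,c=cam(n); cv2.imwrite(f"pics/{n}0.png",im); np.savez(f"{n}0.npz",im=im,d=d,K=K,T=T)
    print(n,K.round(1).tolist(),T.round(3).tolist(),[k for k in c])
print(telemetry.read_state())
E
```

```text
pics
side [[380.1, 0.0, 320.8], [0.0, 380.1, 207.4], [0.0, 0.0, 1.0]] [[-0.968, 0.197, -0.159, 0.448], [-0.252, -0.706, 0.662, 0.514], [0.018, 0.68, 0.733, 0.666], [0.0, 0.0, 0.0, 1.0]] ['camera_matrix', 'extrinsics']
top [[417.0, 0.0, 313.1], [0.0, 417.0, 201.6], [0.0, 0.0, 1.0]] [[0.003, 0.995, -0.097, 0.491], [-1.0, 0.003, 0.001, -0.028], [0.001, 0.097, 0.995, 1.1], [0.0, 0.0, 0.0, 1.0]] ['camera_matrix', 'extrinsics']
{'t': 0.1, 'q': array([ 1.16262894e+00,  1.31090016e-01,  1.48918445e+00, -1.72910341e-05,
        1.52301841e+00, -8.54153841e-02]), 'dq': array([-1.86107670e-03, -9.20267639e-04, -2.91181308e-03,  1.63187025e-04,
        2.77584505e-05, -1.72230950e-03]), 'joint_torque': array([ 3.94205081e-04, -5.61336744e+01, -4.93098164e+01,  7.69520109e-02,
        2.91266508e-02, -6.73726367e-05]), 'tool_pos': array([0.19010089, 0.56856123, 0.23468199]), 'orientation': array([-5.04714532e-01, -3.10038006e+00,  2.59609053e-03]), 'force': array([-0.16217096,  0.6786969 ,  0.06290791]), 'wrist_torque': array([-0.01193814,  0.00112712,  0.00282059]), 'gripper_force': 0.0, 'opening': 0.09293262428378611}
```

View pics/side0.png

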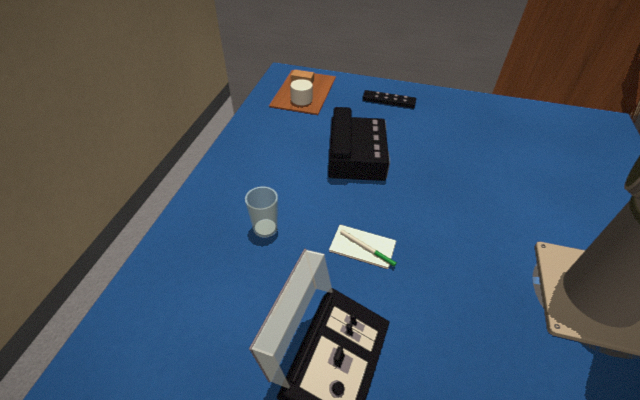

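View pics/top0.png

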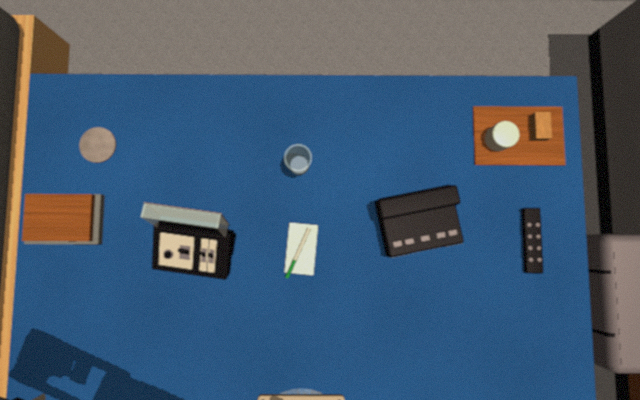

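Run:
```python
from h import *
s=np.load("side0.npz");t=np.load("top0.npz")
a=cv2.resize(s["im"][240:400,235:400],None,fx=3.5,fy=3.5,interpolation=cv2.INTER_CUBIC)
b=cv2.resize(t["im"][190:290,130:245],None,fx=4,fy=4,interpolation=cv2.INTER_CUBIC)
cv2.imwrite("pics/s1.png",a);cv2.imwrite("pics/t1.png",b); print(a.shape,b.shape)
for n,z,(u0,u1,v0,v1) in(("side",s,(285,395,290,400)),("top",t,(140,245,215,285))):
    P=cloud(z["d"],z["K"],z["T"]); g=z["im"].min(2)
    m=np.zeros(g.shape,bool); m[v0:v1,u0:u1]=True
    dk=(z["im"].max(2)<60)&m; w=(g>150)&m
    for nm,k in(("white",w),("dark",dk)):
        Q=P[k&(z["d"]>0)]; print(n,nm,len(Q),np.percentile(Q,[2,50,98],axis=0).round(3).tolist())
        if nm=="white":
            Q=Q[abs(Q[:,2]-.075)<.03]; c=Q.mean(0); n_=np.linalg.svd(Q-c)[2][2]; n_*=np.sign(n_[2]); print("normal",n_, np.degrees(np.arccos(n_[2])),"c",c,"yaw of -n_xy",np.degrees(np.arctan2(-n_[1],-n_[0])))
```

```text
(560, 578, 3) (400, 460, 3)
side white 3072 [[0.426, 0.214, 0.062], [0.484, 0.293, 0.081], [0.552, 0.341, 0.193]]
normal [-0.34120442  0.04794173  0.93876575] 20.154697494019302 c [0.47086651 0.28952817 0.07664336] yaw of -n_xy -7.998118872379905
side dark 4147 [[0.407, 0.182, 0.052], [0.482, 0.257, 0.081], [0.534, 0.354, 0.1]]
top white 1268 [[0.428, 0.184, 0.06], [0.493, 0.283, 0.083], [0.55, 0.344, 0.193]]
normal [-0.34056882  0.04587698  0.93909967] 20.099097242000582 c [0.47036644 0.29283851 0.07497417] yaw of -n_xy -7.671955332718425
top dark 1992 [[0.409, 0.172, 0.047], [0.482, 0.25, 0.076], [0.535, 0.362, 0.099]]
```

View pics/s1.png

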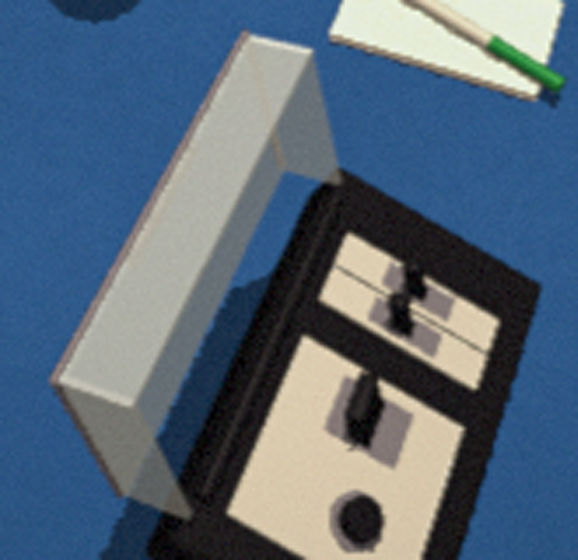

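View pics/t1.png

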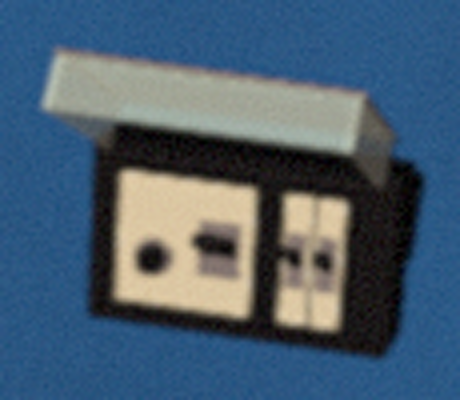

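```bash
cat >> h.py <<'E'
def frame(o,yaw):
    c,s=np.cos(yaw),np.sin(yaw); t=np.radians(20)
    R=np.array([[c,-s,0],[s,c,0],[0,0,1]])@np.array([[np.cos(t),0,-np.sin(t)],[0,1,0],[np.sin(t),0,np.cos(t)]])
    return R,np.array(o)
E
python3 - <<'E'
from h import *
o=[.473,.263,.075]
for yaw in(-7.8,):
  R,o=frame(o,np.radians(yaw))
  for n in("side","top"):
    z=np.load(n+"0.npz");P=(cloud(z["d"],z["K"],z["T"])-o)@R
    ok=(z["d"]>0)
    f=ok&(abs(P[...,2])<4)&(abs(P[...,2])<.004)&(abs(P[...,0])<.09)&(abs(P[...,1])<.13)
    Q=P[f]; print(n,len(Q),"z med",np.median(Q[:,2]),"xext",np.percentile(Q[abs(Q[:,1])<.07][:,0],[.5,1,99,99.5]).round(4),"yext",np.percentile(Q[abs(Q[:,0])<.04][:,1],[.5,1,99,99.5]).round(4))
    # x lower edge as function of y -> yaw check
    ed=[(y,np.percentile(Q[abs(Q[:,1]-y)<.006][:,0],1)) for y in np.arange(-.08,.085,.02) if (abs(Q[:,1]-y)<.006).sum()>20]
    print("low edge",np.round(ed,4).tolist())
    for nm,(y0,y1) in dict(btn=(.035,.075),rcd=(-.005,.03),a=(-.043,-.028),b=(-.062,-.047)).items():
        k=ok&(P[...,2]>.006)&(P[...,2]<.04)&(abs(P[...,0]+0.00)<.03)&(P[...,1]>y0)&(P[...,1]<y1)
        B=P[k]; print(nm,len(B),np.percentile(B,[2,50,98],axis=0).round(4).tolist())
    dk=(z["im"].max(2)<60)&f&(P[...,0]>-.03)&(P[...,0]<.02)&(P[...,1]>.03)&(P[...,1]<.075)
    print("dark btn in-plane",P[dk].mean(0) if dk.any() else 0)
    k=ok&(P[...,0]>.03)&(P[...,0]<.16)&(abs(P[...,1])<.06)&(P[...,2]>.02)&(P[...,2]<.15)
    F=P[k]; print("flap",len(F),np.percentile(F,[2,50,98],axis=0).round(3).tolist())
    if len(F)>50:
        c=F.mean(0);nn=np.linalg.svd(F-c,full_matrices=False)[2][2];print("flapn",nn, "angle",np.degrees(np.arctan2(nn[2],nn[0])))
E
```

```text
side 5751 z med 0.001337003740220397 xext [-0.0668 -0.0662  0.0801  0.0806] yext [-0.0841 -0.0832  0.097   0.0993]
low edge [[-0.08, -0.0648], [-0.06, -0.0661], [-0.04, -0.0665], [-0.02, -0.066], [0.0, -0.0661], [0.02, -0.0665], [0.04, -0.0664], [0.06, -0.0568], [0.08, -0.0178]]
btn 145 [[-0.0258, 0.0532, 0.0063], [-0.0171, 0.0621, 0.0131], [-0.0092, 0.0695, 0.0151]]
rcd 120 [[-0.0165, 0.0108, 0.0063], [0.0024, 0.0212, 0.0239], [0.0084, 0.0295, 0.0277]]
a 48 [[-0.0211, -0.0428, 0.0061], [0.0007, -0.0419, 0.0163], [0.0109, -0.0283, 0.0263]]
b 9 [[-0.0139, -0.0488, 0.0061], [0.0026, -0.0481, 0.0248], [0.0073, -0.0473, 0.0265]]
dark btn in-plane [-0.00609819  0.03142284  0.00385491]
flap 1794 [[0.097, -0.057, 0.074], [0.111, 0.007, 0.082], [0.127, 0.058, 0.09]]
flapn [4.81463698e-01 4.66164959e-04 8.76465909e-01] angle 61.218954427034674
top 2839 z med 0.0003303486749408902 xext [-0.0672 -0.0666  0.0506  0.0513] yext [-0.0864 -0.0856  0.0999  0.1003]
low edge [[-0.08, -0.0661], [-0.06, -0.0655], [-0.04, -0.0652], [-0.02, -0.066], [0.0, -0.0664], [0.02, -0.0669], [0.04, -0.0666], [0.06, -0.067], [0.08, -0.0654]]
btn 49 [[-0.0267, 0.0515, 0.0061], [-0.0177, 0.0597, 0.0116], [-0.0076, 0.0673, 0.015]]
rcd 49 [[-0.0105, 0.0084, 0.0063], [0.0028, 0.0174, 0.0229], [0.0082, 0.0292, 0.0271]]
a 17 [[-0.009, -0.0427, 0.0071], [0.0004, -0.0314, 0.0209], [0.0058, -0.0285, 0.0259]]
b 12 [[-0.0127, -0.0514, 0.007], [0.0008, -0.0502, 0.0215], [0.0059, -0.0481, 0.0257]]
dark btn in-plane 0
flap 845 [[0.097, -0.058, 0.072], [0.111, -0.001, 0.08], [0.126, 0.057, 0.089]]
flapn [4.84253000e-01 1.11236240e-04 8.74928008e-01] angle 61.03645722009317
```

```bash
cat > tg.py <<'E'
from h import *
R0,o0=frame([.473,.263,.075],np.radians(-7.8))
O=o0+R0@np.array([-.0067,.0072,.0005]); R=R0
def W(x,y,z): return O+R@np.array([x,y,z])/1.0
E
python3 - <<'E'
from tg import *
print("O",O)
for n in("side","top"):
    z=np.load(n+"0.npz");C=cloud(z["d"],z["K"],z["T"]);ok=z["d"]>0
    Q=C[ok&(C[...,0]>.3)&(C[...,0]<.39)&(C[...,1]>.12)&(C[...,1]<.38)&(C[...,2]<.03)]
    print(n,"table",len(Q),np.percentile(Q[:,2],[5,50,95]).round(4))
    g=C[ok&(C[...,2]>.05)&(C[...,2]<.13)&(C[...,1]<.12)&(C[...,1]>-.02)&(C[...,0]>.5)&(C[...,0]<.8)]
    print("glass",g.mean(0).round(3),g.min(0).round(3),g.max(0).round(3))
    P=(C-O)@R
    for nm,c,y in(("btn",(-.01,.052),.006),("white",(.03,.04),.008),("white2",(-.04,.04),.008),("white3",(-.03,-.045),.008)):
        k=ok&(np.hypot(P[...,0]-c[0],P[...,1]-c[1])<y); print(nm,k.sum(),np.percentile(P[k][:,2],[10,50,90]).round(4))
    uv=proj([W(-.01,.052,.01),W(.0134,.012,.0216),W(-.06,-.095,0),W(-.06,.095,0)],z["K"],z["T"]); print(uv.round(0).tolist())
E
```

```text
O [0.46757003 0.27101105 0.07317831]
side table 4748 [-0.0016  0.0003  0.0021]
glass [0.698 0.012 0.08 ] [ 0.664 -0.02   0.05 ] [0.73  0.044 0.104]
btn 50 [0.0114 0.0131 0.014 ]
white 89 [0.0017 0.0029 0.004 ]
white2 82 [0.0006 0.0027 0.004 ]
white3 67 [0.0015 0.0032 0.0044]
[[337.0, 386.0], [336.0, 352.0], [390.0, 319.0], [354.0, 435.0]]
top table 3544 [-0.0043 -0.001   0.0022]
glass [0.704 0.012 0.083] [ 0.664 -0.019  0.05 ] [0.731 0.04  0.103]
btn 20 [0.0044 0.0109 0.0134]
white 34 [-0.0003  0.0021  0.0044]
white2 25 [-0.0002  0.0018  0.0036]
white3 30 [0.0004 0.002  0.0036]
[[167.0, 254.0], [183.0, 249.0], [227.0, 279.0], [151.0, 269.0]]
```

```bash
cat >> tg.py <<'E'
O=np.array([.4667,.2711,.0753])
h=np.array([np.cos(np.radians(-7.8)),np.sin(np.radians(-7.8)),0])
def T(x,y,z,back=.0075): return W(x,y,z)-h*back+[0,0,.017]
def sh(p,ref): return (np.array(p)-ref)/.2
E
python3 - <<'E'
from tg import *
s=telemetry.read_state(); p=s["tool_pos"]; print(s["t"],p)
for nm,a in dict(bpre=(-.007,.057,.03),btouch=(-.007,.057,.01),bin=(-.007,.057,.003),lpre_hi=(-.034,.012,.04),lpre=(-.034,.012,.006),lpush=(0,.012,.006)).items():
    print(nm,T(*a).round(4),"shift from start",sh(T(*a),p).round(3))
E
```

```text
0.1 [0.19010089 0.56856123 0.23468199]
bpre [0.4503 0.3309 0.1181] shift from start [ 1.301 -1.188 -0.583]
btouch [0.4571 0.3299 0.0993] shift from start [ 1.335 -1.193 -0.677]
bin [0.4595 0.3296 0.0927] shift from start [ 1.347 -1.195 -0.71 ]
lpre_hi [0.4157 0.2902 0.1183] shift from start [ 1.128 -1.392 -0.582]
lpre [0.4272 0.2886 0.0863] shift from start [ 1.186 -1.4   -0.742]
lpush [0.4589 0.2843 0.0979] shift from start [ 1.344 -1.421 -0.684]
```

Request:
send_rows([
  [[1,0.65,-0.6,0.1,0.178],[1,0.65,-0.6,0.1,0.178],[1,0.65,-0.6,0.1,0.178],[1,0.65,-0.6,0.1,0.178],[1,0.65,-0.6,0.1,0.178],[1,0.65,-0.6,0.1,0.178],[1,0.65,-0.6,0.1,0.178]],
], force=20)

```text
t: 0.68
tool_pos: [0.3205, 0.4488, 0.2554]
orientation: [-0.217, -3.133, -0.0]
force: [0.7, 0.8, 0.2]
opening: 0.0506
gripper_force: 0.0
```

Request:
send_rows([
  [[1,0.65,-0.59,0,0],[1,0.65,-0.59,0,0],[1,0.65,-0.59,0,0],[1,0.65,-0.59,0,0],[1,0.65,-0.59,0,0],[1,0.65,-0.59,-0.3,0],[1,0.65,-0.59,-0.5,0],[1,0.65,-0.59,-0.65,0],[1,0.65,-0.59,-0.65,0],[1,0.65,-0.59,-0.65,0]],
])

```text
t: 1.52
tool_pos: [0.4469, 0.3308, 0.1221]
orientation: [-0.211, -3.128, 0.007]
force: [-0.0, 0.7, 0.0]
opening: 0.0007
gripper_force: 0.0
```

Run:
```python
from tg import *
im,d,K,Tm,c=cam("side"); cv2.imwrite("pics/s2.png",cv2.resize(im[240:400,235:400],None,fx=3.5,fy=3.5,interpolation=cv2.INTER_CUBIC))
p=telemetry.read_state()["tool_pos"];print(p)
for a in((-.007,.057,.01),(-.007,.057,.003)): print(sh(T(*a),p).round(3))
```

```text
[0.4490044 0.3318867 0.125476 ]
[ 0.04  -0.01  -0.131]
[ 0.052 -0.011 -0.164]
```

View pics/s2.png

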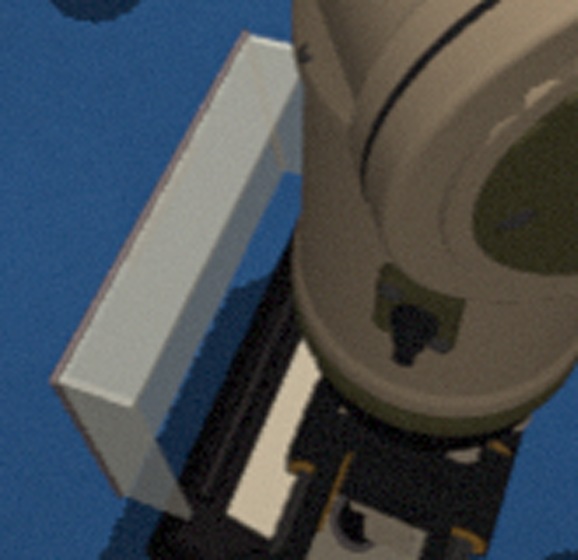

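Request:
send_rows([
  [[1,0.03,-0.01,-0.05,0],[1,0.04,-0.01,-0.09,0],[1,0.04,-0.01,-0.11,0],[1,0.04,-0.01,-0.12,0],[1,0.04,-0.01,-0.13,0],[1,0.045,-0.01,-0.138,0],[1,0.045,-0.01,-0.145,0],[1,0.045,-0.01,-0.145,0]],
])

```text
t: 2.23
tool_pos: [0.4598, 0.3291, 0.097]
orientation: [0.214, 3.133, 0.001]
force: [0.3, -1.2, 2.7]
opening: 0.0
gripper_force: 1.2
```

Request:
send_rows([
  [[1,0.002,0,-0.008,0],[1,0.004,0,-0.014,0],[1,0.006,0,-0.019,0],[1,0.006,0,-0.019,0],[1,0.006,0,-0.019,0]],
])

```text
t: 2.65
tool_pos: [0.4609, 0.3291, 0.0936]
orientation: [0.214, 3.134, 0.001]
force: [-1.7, -2.1, 7.8]
opening: 0.0002
gripper_force: 3.9
```

Run:
```python
from tg import *
im,d,K,Tm,c=cam("top"); 
s=telemetry.read_state(); print(s["tool_pos"],s["force"])
cv2.imwrite("pics/t2.png",cv2.resize(im[190:290,130:245],None,fx=4,fy=4,interpolation=cv2.INTER_CUBIC))
for n in("side","top"):
    im,d,K,Tm,c=cam(n); P=(cloud(d,K,Tm)-O)@R
    k=(d>0)&(P[...,2]>.008)&(P[...,2]<.035)&(abs(P[...,0])<.03)&(P[...,1]>-.002)&(P[...,1]<.026)
    B=P[k]; print(n,len(B),np.percentile(B,[2,50,98],axis=0).round(4).tolist() if len(B) else 0)
```

```text
[0.4609224  0.32913139 0.09364001] [-1.844282   -2.32290071  8.58950615]
side 0 0
top 0 0
```

Request:
send_rows([
  [[1,-0.02,0,0.08,0],[1,-0.05,0,0.2,0],[1,-0.25,-0.02,0.25,0],[1,-0.45,-0.04,0.25,0],[1,-0.5,-0.1,0.25,0],[1,-0.5,-0.1,0.25,0]],
])

```text
t: 3.3
tool_pos: [0.3577, 0.308, 0.1421]
orientation: [-0.211, -3.133, 0.002]
force: [0.0, 0.3, -0.0]
opening: 0.0003
gripper_force: 0.0
```

Run:
```python
from tg import *
s=telemetry.read_state(); print(s["tool_pos"],s["force"])
for n in("side","top"):
    im,d,K,Tm,c=cam(n); P=(cloud(d,K,Tm)-O)@R
    if n=="side": cv2.imwrite("pics/s3.png",cv2.resize(im[240:400,235:400],None,fx=3.5,fy=3.5,interpolation=cv2.INTER_CUBIC))
    for y0,y1 in((-.002,.026),(.04,.064)):
        k=(d>0)&(P[...,2]>.006)&(P[...,2]<.035)&(abs(P[...,0])<.03)&(P[...,1]>y0)&(P[...,1]<y1)
        B=P[k]; print(n,len(B),np.percentile(B,[2,50,98],axis=0).round(4).tolist() if len(B) else 0)
```

```text
[0.35768573 0.3079959  0.14207347] [ 0.04684578  0.34496067 -0.0392929 ]
side 210 [[-0.0192, 0.0039, 0.0065], [-0.0102, 0.0151, 0.0167], [-0.0025, 0.0244, 0.023]]
side 128 [[-0.0189, 0.0462, 0.0068], [-0.0106, 0.0546, 0.0104], [-0.003, 0.0618, 0.0124]]
top 82 [[-0.0195, 0.0015, 0.0063], [-0.0101, 0.0119, 0.0162], [-0.002, 0.0224, 0.0226]]
top 43 [[-0.0196, 0.0447, 0.0061], [-0.0116, 0.0529, 0.0092], [-0.0038, 0.0604, 0.0124]]
```

View pics/s3.png

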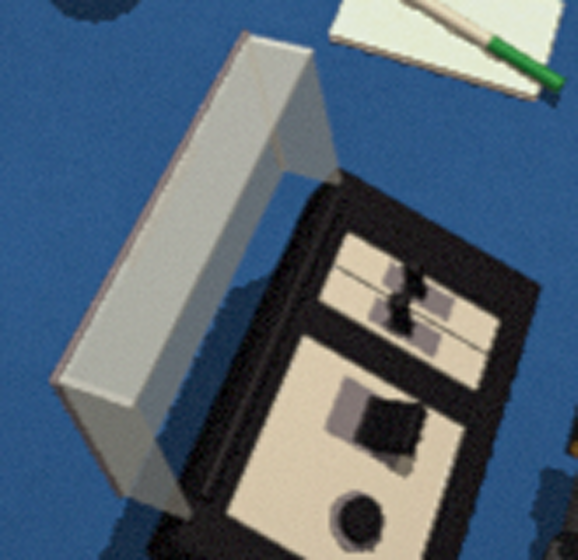

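Request:
send_rows([
  [[1,0.15,-0.09,-0.06,0],[1,0.28,-0.095,-0.12,0],[1,0.28,-0.095,-0.12,0],[1,0.3,-0.097,-0.18,0],[1,0.32,-0.1,-0.23,0],[1,0.33,-0.1,-0.265,0],[1,0.33,-0.1,-0.265,0],[1,0.33,-0.1,-0.265,0]],
])

```text
t: 4.07
tool_pos: [0.4258, 0.289, 0.0892]
orientation: [-0.213, -3.133, 0.001]
force: [-0.4, 0.2, 0.2]
opening: 0.0005
gripper_force: 0.0
```

Run:
```python
from tg import *
s=telemetry.read_state(); p=s["tool_pos"]; print(p,s["force"])
for x in(-.034,-.02,-.01,-.004,0,.002):print(x,sh(T(x,.012,.006),p).round(3))
q=(p-O-[0,0,.017]+h*.0075)@R; print("corner in panel",q)
```

```text
[0.42578488 0.28900715 0.08916016] [-0.40606147  0.16825628  0.21800586]
-0.034 [ 0.007 -0.002 -0.014]
-0.02 [ 0.072 -0.011  0.01 ]
-0.01 [ 0.119 -0.017  0.027]
-0.004 [ 0.147 -0.021  0.037]
0 [ 0.165 -0.024  0.044]
0.002 [ 0.175 -0.025  0.047]
corner in panel [-0.03440183  0.01218865  0.00917989]
```

Push uphill slightly above that line.

Request:
send_rows([
  [[1,0.03,-0.004,-0.002,0],[1,0.05,-0.007,0.004,0],[1,0.07,-0.011,0.012,0],[1,0.09,-0.013,0.018,0],[1,0.11,-0.016,0.026,0],[1,0.13,-0.019,0.034,0],[1,0.15,-0.021,0.041,0],[1,0.165,-0.024,0.047,0],[1,0.175,-0.025,0.05,0],[1,0.175,-0.025,0.05,0],[1,0.175,-0.025,0.05,0]],
])

```text
t: 4.98
tool_pos: [0.4562, 0.2853, 0.0984]
orientation: [-0.212, -3.123, -0.0]
force: [-24.0, 6.7, 7.0]
opening: 0.0007
gripper_force: 13.0
```

Request:
send_rows([
  [[1,-0.05,0.006,-0.01,0],[1,-0.15,0.02,0.0,0],[1,-0.25,0.03,0.1,0],[1,-0.45,0.05,0.2,0],[1,-0.55,0.05,0.3,0],[1,-0.55,0.05,0.3,0]],
])

```text
t: 5.48
tool_pos: [0.3509, 0.2956, 0.1646]
orientation: [0.211, 3.13, 0.007]
force: [0.2, 0.1, 1.5]
opening: 0.0003
gripper_force: 0.0
```

Run:
```python
from tg import *
s=telemetry.read_state(); print(s["t"],s["tool_pos"],s["force"])
for n in("side","top"):
    im,d,K,Tm,c=cam(n); P=(cloud(d,K,Tm)-O)@R
    if n=="side": cv2.imwrite("pics/s4.png",cv2.resize(im[240:400,235:400],None,fx=3.5,fy=3.5,interpolation=cv2.INTER_CUBIC))
    for y0,y1 in((-.002,.026),(.04,.064)):
        k=(d>0)&(P[...,2]>.006)&(P[...,2]<.035)&(abs(P[...,0])<.03)&(P[...,1]>y0)&(P[...,1]<y1)
        B=P[k]; print(n,len(B),np.percentile(B,[2,50,98],axis=0).round(4).tolist() if len(B) else 0)
```

```text
5.4833 [0.35092315 0.29564395 0.16456657] [0.20426562 0.07670743 1.52664306]
side 142 [[-0.001, 0.0041, 0.0075], [0.009, 0.0162, 0.0212], [0.0146, 0.0249, 0.0242]]
side 126 [[-0.0189, 0.0459, 0.0066], [-0.0108, 0.0545, 0.0105], [-0.003, 0.0618, 0.0123]]
top 46 [[-0.0003, 0.0019, 0.0063], [0.0101, 0.0099, 0.0193], [0.0142, 0.0218, 0.027]]
top 45 [[-0.0197, 0.0437, 0.0062], [-0.0112, 0.0519, 0.0094], [-0.0033, 0.0603, 0.0136]]
```

View pics/s4.png

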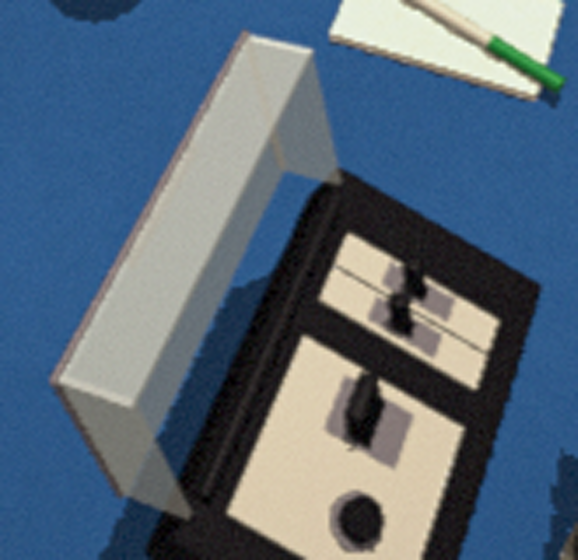

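```bash
cat > fl.py <<'E'
from tg import *
def F(deg,rho=.08):
    a=np.radians(deg); x=.054-np.cos(a)*rho+np.sin(a)*.034; z=.001+np.sin(a)*rho+np.cos(a)*.034
    off=.0075 if deg>20 else -.0075
    if 10<deg<=20: off=.0075*(deg-15)/5
    return W(x,0,z)+h*off+[0,0,.017]
E
python3 - <<'E'
from fl import *
p=telemetry.read_state()["tool_pos"]; B=O*[1,1,0]+h*.125
B[2]=.167; print("behind",B,"shift now",sh(B,p).round(3), "glass clearance",np.hypot(*(B[:2]-[.70,.012])))
for d in(115,110,105,100,90,80,70,60,50,40,30,20,10,5,0,-2): print(d,F(d).round(4),sh(F(d),B).round(3))
E
```

```text
behind [0.59054348 0.25413555 0.167     ] shift now [ 1.19  -0.203  0.028] glass clearance 0.26572609205734954
115 [0.5645 0.2577 0.1884] [-0.13   0.018  0.107]
110 [0.5578 0.2586 0.1917] [-0.164  0.022  0.124]
105 [0.5507 0.2596 0.1944] [-0.199  0.027  0.137]
100 [0.5435 0.2606 0.1964] [-0.235  0.032  0.147]
90 [0.5286 0.2626 0.1985] [-0.31   0.042  0.158]
80 [0.5136 0.2647 0.198 ] [-0.385  0.053  0.155]
70 [0.4989 0.2667 0.1948] [-0.458  0.063  0.139]
60 [0.485  0.2686 0.1892] [-0.528  0.072  0.111]
50 [0.4723 0.2703 0.1812] [-0.591  0.081  0.071]
40 [0.4611 0.2719 0.171 ] [-0.647  0.089  0.02 ]
30 [0.4519 0.2731 0.1591] [-0.693  0.095 -0.04 ]
20 [0.4448 0.2741 0.1457] [-0.729  0.1   -0.106]
10 [0.4253 0.2768 0.1313] [-0.826  0.113 -0.178]
5 [0.4239 0.277  0.1238] [-0.833  0.114 -0.216]
0 [0.4232 0.2771 0.1163] [-0.837  0.115 -0.254]
-2 [0.4231 0.2771 0.1133] [-0.837  0.115 -0.269]
```

Request:
send_rows([
  [[1,0,0,0.2,0],[1,0,0,0.4,0],[1,0,0,0.48,0],[1,0.15,-0.03,0.48,0],[1,0.35,-0.06,0.48,0],[1,0.5,-0.09,0.48,0],[1,0.65,-0.12,0.48,0],[1,0.8,-0.14,0.48,0],[1,0.95,-0.17,0.48,0],[1,1.0,-0.18,0.48,0],[1,1.0,-0.18,0.48,0]],
])

```text
t: 6.5
tool_pos: [0.554, 0.2561, 0.2534]
orientation: [-0.219, -3.132, 0.003]
force: [0.6, 0.2, -0.3]
opening: 0.0001
gripper_force: 0.0
```

Request:
send_rows([
  [[1,0.1,-0.015,0,0],[1,0.2,-0.02,0,0],[1,0.2,-0.02,0,0],[1,0.2,-0.02,-0.15,0],[1,0.2,-0.02,-0.3,0],[1,0.2,-0.02,-0.4,0],[1,0.2,-0.02,-0.4,0],[1,0.2,-0.02,-0.4,0]],
])

```text
t: 7.17
tool_pos: [0.5897, 0.2539, 0.1743]
orientation: [-0.213, -3.131, 0.002]
force: [0.2, 0.3, 1.1]
opening: 0.0
gripper_force: 0.0
```

Run:
```python
from fl import *
s=telemetry.read_state();p=s["tool_pos"];print(s["t"],p,s["force"])
for d in(115,110,105,100,90,80,70,60,50,40,30,20,10,5,0,-2): print(d,sh(F(d),p).round(3))
```

```text
7.1667 [0.58972682 0.25390988 0.17432543] [0.20596932 0.27752643 1.14625484]
115 [-0.126  0.019  0.071]
110 [-0.16   0.024  0.087]
105 [-0.195  0.028  0.1  ]
100 [-0.231  0.033  0.11 ]
90 [-0.306  0.044  0.121]
80 [-0.381  0.054  0.118]
70 [-0.454  0.064  0.103]
60 [-0.524  0.073  0.074]
50 [-0.587  0.082  0.034]
40 [-0.643  0.09  -0.017]
30 [-0.689  0.096 -0.076]
20 [-0.725  0.101 -0.143]
10 [-0.822  0.114 -0.215]
5 [-0.829  0.115 -0.252]
0 [-0.833  0.116 -0.29 ]
-2 [-0.833  0.116 -0.305]
```

Request:
send_rows([
  [[1,-0.06,0.01,0.035,0],[1,-0.126,0.019,0.071,0],[1,-0.16,0.024,0.087,0],[1,-0.195,0.028,0.1,0],[1,-0.231,0.033,0.11,0],[1,-0.268,0.038,0.116,0],[1,-0.306,0.044,0.121,0],[1,-0.343,0.049,0.12,0],[1,-0.381,0.054,0.118,0],[1,-0.418,0.059,0.111,0],[1,-0.454,0.064,0.103,0],[1,-0.49,0.069,0.09,0],[1,-0.524,0.073,0.074,0],[1,-0.556,0.078,0.055,0],[1,-0.587,0.082,0.034,0],[1,-0.616,0.086,0.01,0],[1,-0.643,0.09,-0.017,0],[1,-0.643,0.09,-0.017,0]],
])

```text
t: 8.67
tool_pos: [0.4611, 0.2719, 0.1706]
orientation: [-0.213, -3.132, 0.002]
force: [-0.7, -0.7, -1.1]
opening: 0.0005
gripper_force: 0.0
```

Run:
```python
from fl import *
s=telemetry.read_state();p=s["tool_pos"];print(s["t"],p,s["force"])
for d in(40,35,30,25,20,15,10,5,0,-2): print(d,sh(F(d),p).round(3))
im,*_=cam("side"); cv2.imwrite("pics/s5.png",cv2.resize(im[200:400,235:435],None,fx=2.8,fy=2.8))
```

```text
8.6667 [0.46113291 0.27185821 0.17059791] [-0.71750961 -0.65237487 -1.0923138 ]
40 [-0.     0.     0.002]
35 [-0.025  0.003 -0.027]
30 [-0.046  0.006 -0.058]
25 [-0.065  0.009 -0.09 ]
20 [-0.082  0.011 -0.124]
15 [-0.132  0.018 -0.16 ]
10 [-0.179  0.025 -0.196]
5 [-0.186  0.026 -0.234]
0 [-0.19   0.026 -0.272]
-2 [-0.19   0.026 -0.287]
```

View pics/s5.png

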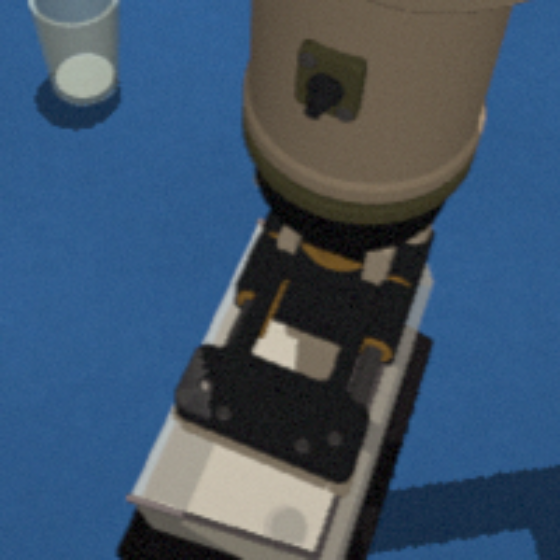

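Request:
send_rows([
  [[1,-0.025,0.003,-0.027,0],[1,-0.046,0.006,-0.058,0],[1,-0.065,0.009,-0.09,0],[1,-0.082,0.011,-0.124,0],[1,-0.132,0.018,-0.16,0],[1,-0.179,0.025,-0.196,0],[1,-0.183,0.025,-0.215,0],[1,-0.186,0.026,-0.234,0],[1,-0.19,0.026,-0.255,0],[1,-0.19,0.026,-0.27,0],[1,-0.19,0.026,-0.28,0],[1,-0.19,0.026,-0.28,0]],
])

```text
t: 9.72
tool_pos: [0.4253, 0.2773, 0.1175]
orientation: [0.214, 3.134, 0.0]
force: [-5.9, -2.0, 9.1]
opening: 0.0003
gripper_force: 5.4
```

Request:
send_rows([
  [[1,0,0,-0.01,0],[1,0,0,-0.02,0],[1,0,0,-0.02,0],[1,0,0,-0.02,0]],
])

```text
t: 10.05
tool_pos: [0.4256, 0.2775, 0.1166]
orientation: [0.214, 3.133, 0.001]
force: [-17.9, -8.8, 35.7]
opening: 0.0001
gripper_force: 19.3
```

Request:
send_rows([
  [[1,0,0,0.05,0],[1,0,0,0.2,0],[1,-0.2,0,0.4,0],[1,-0.4,0.2,0.4,0],[1,-0.5,0.4,0.4,0],[1,-0.5,0.4,0.4,0]],
])

```text
t: 10.55
tool_pos: [0.3239, 0.3595, 0.1943]
orientation: [0.215, 3.132, 0.005]
force: [-0.4, 0.4, -0.2]
opening: 0.0008
gripper_force: 0.0
```

Run:
```python
from fl import *
s=telemetry.read_state();print(s["t"],s["tool_pos"],s["force"])
for n in("side","top"):
    im,d,K,Tm,c=cam(n); P=(cloud(d,K,Tm)-O)@R
    if n=="side": cv2.imwrite("pics/s6.png",cv2.resize(im[180:400,200:440],None,fx=2.6,fy=2.6))
    k=(d>0)&(P[...,2]>.025)&(P[...,2]<.06)&(P[...,0]>-.045)&(P[...,0]<.05)&(abs(P[...,1])<.08)
    B=P[k]; print(n,len(B),np.polyfit(B[:,0],B[:,2],1),np.percentile(B,[2,50,98],axis=0).round(3).tolist())
```

```text
10.55 [0.32394333 0.35951193 0.1942567 ] [-0.39008051  0.35267214 -0.18780336]
side 6226 [-0.00173228  0.03576959] [[-0.043, -0.076, 0.034], [0.004, 0.007, 0.036], [0.048, 0.076, 0.038]]
top 2510 [-0.00537369  0.03447499] [[-0.043, -0.076, 0.031], [0.003, -0.0, 0.034], [0.048, 0.077, 0.038]]
```

View pics/s6.png

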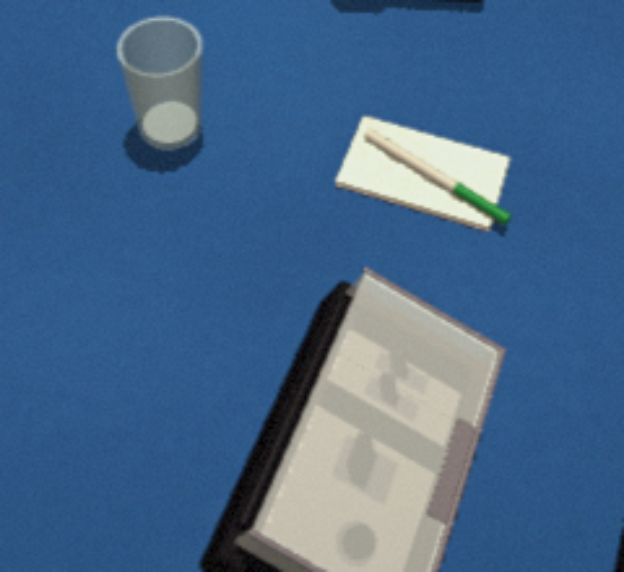

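The flap measures flat: slope about 0 and outer face about 35 mm above the panel. Through it, the wide lever (355,460) and both narrow levers (395,375) stand up. The glass and pen have not moved, and the robot is clear.

```bash
python3 -c "
from plant import order; print(order.close_job())"
```

```text
the job is handed in; nothing more can be done
None
```

The job is handed in at about 10.7 s of the 54 s allowed: the test button tripped the wide lever, which was lifted back until it snapped up, and the flap is shut; camera checks showed both narrow levers up and the glass and pen unmoved, but close_job() returned no verdict.

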